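# Open the flip-top cap of the seawater canister

## Robot

A 6-joint arm with a two-finger parallel gripper is mounted at the origin on the work surface. World frame = base frame: x ahead of the robot, y to its left, z up, the work surface at z = 0. Lengths are in mm, angles in rad, forces in N, time in s.
With the tool pointing down it reaches from about 350 to 975 mm from the base axis. Payload 7.1 kg.
Tool frame: the origin (TCP) lies on the mounting face of the last link; the fingertips stand 182 mm ahead of it and the grasp point (between the pads) lies 163 mm ahead of it (ctrl.tcp_to_tips is the distance from the TCP to the fingertips, in mm); z points along the fingers, y is the direction in which the jaws open and shut (so a half turn about z gives the same grasp; the last joint's range is limited). The gripper opens to 88 mm and grips with 3 to 60 N. Pads are 20 mm wide; open, the fingers measure 115 mm over their backs; the gripper's body (75 mm by 178 mm) begins 61 mm behind the grasp point.
Start: joints at [1.306, 0.423, 1.63, -0, 1.089, -0.019], TCP at [152.052, 606.207, 404.675] pointing down, gripper open.
Joint ranges: [-3, 3], [-0.9, 2.11], [0.09, 2.58], [-1.31, 4.45], [0.11, 2.69], [-2.54, 2.54]. Speed limits (rad/s): [2.39, 2.39, 3.01, 3.14, 3.14, 3.14].

## Interface

Orientations are given as a rotation vector (axis times angle).
In Python, from workcell import ctrl gives the robot as it stands. The module is installed in compiled form; this text tells all that it offers.
- The arm moves only by the tool send_rows, never from a script. Its argument "commands" is a list of rows, each an object with "translation": the shift along the world's x, y, z normalised to -1 to 1, where 1 is 0.1 m, a list of three; "twist": the turn, a rotation vector about the world's x, y, z normalised to -1 to 1, where 1 is 0.5 rad, a list of three. A call has exactly 10 rows; each row is the pose to reach, as a shift and turn from the pose commanded when the call began; what a row does not reach only later rows make up. A row lasts 1/10 s, in which the tool goes at most 50 mm and 8.59 degrees, less where a joint would pass 70% of its speed; a pose out of reach is approached as far as the arm can. A call with a number of a shift or a turn outside -1 to 1 is refused whole. A call with a gripper value outside its range is refused whole. "grip" is the closure, from -1 (fully open) to 1 (shut), set as the call begins (left out, the last holds). The fingers move at their own pace and stop on an object; the grip force is fixed at half the most. Time passes only in rows, so rows that repeat a pose let the fingers close, or fill a call up. It gives the time, the measured TCP pose, the force and the opening at its end, in the units of the state.
- ctrl.get_obs(): the state, without advancing time (a new reading comes with each control period).
- ctrl.get_image(name): name is "scene" or "top" or "wrist"; returns a dict with "img" (420x560x3 uint8, red, green, blue), "intrinsics" (3x3 intrinsics, pixels), "cam_to_world" (4x4, takes a point from camera to world coordinates). Camera axes: x right, y down, z forward; pixel columns grow to the right and rows downward; lengths in mm; the calibration is good to about 2 mm. The wrist camera is an equidistant fisheye: a pixel r from the principal point sees the ray r / f radians off the axis. A picture is of the moment at which its call begins. There is no depth.
- ctrl.close_job(): hands the job in, once; it reports no verdict.
The state is a dict: "t": time; "qpos": joint angles; "qvel": joint speeds; "joint_torque": joint torques, N m; "ee_pos": TCP position; "orientation": TCP orientation; "ft_force": force on the tool from outside, world axes, zero at the start; "moment": the same for the moment, N m; "width": finger opening in mm.
Only numpy, scipy, OpenCV 4.12 (cv2) and the standard library are available. Lean on these libraries where they do the work, as an engineer would, in place of code of your own. Each camera call takes 0.05 s, during which the arm holds its last target. There are 200 camera calls.

## Task

Flip up the hinged lid of the white seawater canister and fold it right back, then unscrew the round cap beneath it (anticlockwise; how far is found by feel) and lift it off without wrenching it against its neck. Set the cap down upright in the empty steel tray, let go, and leave the lid open and everything else where it stands.

Things in the scene. Friction and masses are not known exactly. Their poses are not given: they have to be found in the camera images.
- canister: White plastic canister fixed on the table, 170 x 250 mm in plan and 150 mm high. Origin: centre of its underside; x and y along its sides, z up. The closure's upright axis is at (0, -50) mm in this frame. A plain black plug 56 mm wide and 16 mm high at (0, 50) mm and a carrying handle at y = 108 mm, up to 37 mm above the top, are not part of the job.
- lid (a joint): Angle of the black flip-top lid: 0 shut (flat over the cap), growing as it opens, 1.57 upright, 2.4 folded fully back to its stop. A stiff hinge (about 0.25 N m): it stays where it is left.
- lid_hinge (a point): Hinge line of the lid, level, along the canister's y; 58 mm from the closure's axis towards the canister's +x and 42 mm above its top. Fixed; axes as the canister's. The shut lid is a plate 66 mm wide and 5 mm thick, centred on the hinge's height, that runs 94 mm from the hinge towards -x with 14 mm skirts at its sides, and hides the cap.
- tongue (a point): Centre of the finger tongue on the lid's free edge: 20 mm wide (along the hinge line), 8 mm thick, sticking out 24 mm beyond the plate; 106 mm from the hinge line. Its x points from here to the hinge. With the lid shut there is 38 mm of free height under it.
- cap_center (a point): Centre (half-way up) of the loose round black ribbed screw cap: 52 mm across, 31 mm high, about 40 g, z up. Screwed on, it sits on the closure's axis, its underside 5 mm and its top 36 mm above the canister's top, with about 1.5 mm of side play. It cannot be pulled off before it is unscrewed. Its force on the canister (thread, stop, neck) must stay under 35 N.
- closure (a point): Where the closure's upright axis meets the canister's top; fixed. The interrupted thread here lets the cap go after 10 to 85 degrees anticlockwise seen from above (hidden; no pose or look tells how far): a light upward pull while turning is held by the thread within 1 to 2 mm until then. A sprung seal pushes up with 5 N, and lifts the freed cap 4 mm. Some 12 to 18 degrees farther a hard stop ends the turn.
- tray_floor (a point): Centre of the inner floor of the empty square steel tray, fixed on the table: 150 x 150 mm outside, walls 3 mm thick, floor 3 mm above the table, rim 12 mm above the table; x and y along its sides. The like tray heaped with small shells is another one.
- whelk_a: Loose sea snail shell, 56 mm wide and 58 mm high, origin under it; to be left alone.
- whelk_b: Loose sea snail shell, 56 mm wide and 58 mm high, origin under it; to be left alone.
- jar: Loose glass jar, 52 mm wide and 75 mm high, origin under it; to be left alone.
- bowl: Loose steel bowl, 110 mm wide, 45 mm high, origin under it; to be left alone.
- brush: Loose brush lying on the table; to be left alone.
- mug: Loose white beaker, 72 mm wide and 85 mm high, origin under it; to be left alone.
- puck: Loose black disc (spare plug), 56 mm wide and 22 mm high, origin under it; to be left alone.

How it is judged (in metres and radians):
On the way, in this order (a step that is already met when the one before it is completed fails the run):
1. the lid is open past upright while the cap is still screwed on (value of joint lid above 1.7 rad and z of cap_center in the frame of canister below 0.174 m), for 0.1 s.
2. the cap is lifted clear of its neck, the lid still open (z of cap_center in the frame of canister above 0.195 m and value of joint lid above 1.5 rad), for 0.1 s.
At the end, for the whole second after the job is handed in: The lid stands open, past upright (over 1.7 rad); the cap rests upright (within 0.15 rad, top up) on the floor of the empty steel tray, its centre within 50 mm of the tray's centre, released and at rest (value of joint lid above 1.7 rad and horizontal distance between cap_center and tray_floor below 0.05 m and z of cap_center in the frame of tray_floor below 0.02 m and angle between cap_center's own z axis and vertical below 0.15 rad and linear speed of cap below 0.02 m/s); the robot touches nothing.
It fails at once if the cap is wrenched against the canister: over 35 N between cap and canister (contact force between cap and canister above 35 N).
It fails at once if a bystander is pushed more than 25 mm (distance of any of whelk_a, whelk_b, jar, bowl, brush, mug, puck from where it was at the start of the episode above 0.025 m).
It also fails if it takes over 72 s, if anything falls off the work surface, if the arm or the gripper's body presses on something with over 40 N, if the wrist force passes 120 N, or if a joint passes its speed limit or range.

## Working session

There is one attempt and no reset: what is moved stays moved. The work goes in short steps, Python scripts to look and compute and a tool call to move; the robot and the scene stay as the last step left them, time stands still between calls to the robot, and variables do not carry over. Pictures are saved under pics/ and viewed, about 8 in all and at most 12, crops included, and the job is handed in when it is done.

Besides the shell and the picture viewer there is one more tool, called as name([rows], argument=value, ...), one row to a line, values as JSON. send_rows: Moves the arm, as the interface text tells. Its arguments: {"type":"object","properties":{"commands":{"type":"array","items":{"type":"object","properties":{"translation":{"type":"array","items":{"type":"number"}},"twist":{"type":"array","items":{"type":"number"}}}}},"grip":{"type":"number"}},"required":["commands"]}

```bash
mkdir -p pics
cat > h.py <<'E'
from workcell import ctrl
import numpy as np, cv2
from scipy.spatial.transform import Rotation as R
def snap(name,f):
    d=ctrl.get_image(name); cv2.imwrite('pics/'+f+'.png',d['img'][:,:,::-1]); np.savez('pics/'+f+'.npz',**d); return d
def load(f): return dict(np.load('pics/'+f+'.npz'))
def ray(d,u,v):
    K=d['intrinsics'];T=d['cam_to_world']
    r=np.array([(u-K[0,2])/K[0,0],(v-K[1,2])/K[1,1],1]); return T[:3,3],T[:3,:3]@r
def onz(d,u,v,z):
    o,r=ray(d,u,v); return o+r*(z-o[2])/r[2]
def proj(d,p):
    T=d['cam_to_world'];c=T[:3,:3].T@(np.array(p)-T[:3,3]);q=d['intrinsics']@c;return q[:2]/q[2]
def tri(rs):
    A=0;b=0
    for o,r in rs:
        r=r/np.linalg.norm(r);P=np.eye(3)-np.outer(r,r);A=A+P;b=b+P@o
    return np.linalg.solve(A,b)
E
python3 - <<'E'
from h import *
a=snap('top','top0');b=snap('scene','sc0')
for d in(a,b): print(d['intrinsics'],d['cam_to_world'].round(2))
print(ctrl.get_obs())
E
```

```text
[[443.09428934   0.         281.1782213 ]
 [  0.         443.09428934 214.82675639]
 [  0.           0.           1.        ]] [[-1.00000e-02 -1.00000e+00  9.00000e-02  4.92830e+02]
 [-1.00000e+00  1.00000e-02 -1.00000e-02 -8.59000e+00]
 [ 1.00000e-02 -9.00000e-02 -1.00000e+00  1.30663e+03]
 [ 0.00000e+00  0.00000e+00  0.00000e+00  1.00000e+00]]
[[415.00433086   0.         281.77907413]
 [  0.         415.00433086 211.99957937]
 [  0.           0.           1.        ]] [[-7.90000e-01  4.50000e-01 -4.20000e-01  1.11819e+03]
 [ 6.20000e-01  6.00000e-01 -5.20000e-01  5.93490e+02]
 [ 2.00000e-02 -6.60000e-01 -7.50000e-01  1.03235e+03]
 [ 0.00000e+00  0.00000e+00  0.00000e+00  1.00000e+00]]
{'t': 0.1, 'qpos': array([ 1.30599720e+00,  4.23713691e-01,  1.63063077e+00,  2.82733560e-05,
        1.08858353e+00, -1.89838810e-02]), 'qvel': array([ 0.00103392, -0.00126409, -0.00184419,  0.00104226, -0.00124024,
       -0.00054065]), 'joint_torque': array([ 2.96130975e-05, -5.45614922e+01, -2.74324733e+01,  6.44678785e-02,
        1.88692147e-02, -5.18929437e-05]), 'ee_pos': array([151.98498609, 605.96648393, 404.00418446]), 'orientation': array([-3.85148454e-01, -3.11767840e+00,  2.07074949e-03]), 'ft_force': array([-0.95436403, -0.25448166,  0.06180261]), 'moment': array([-0.01867411, -0.02658995,  0.06738645]), 'width': 87.88161058618961}
```

View pics/top0.png

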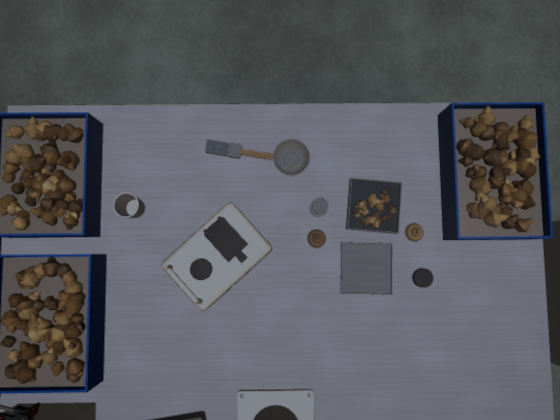

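View pics/sc0.png

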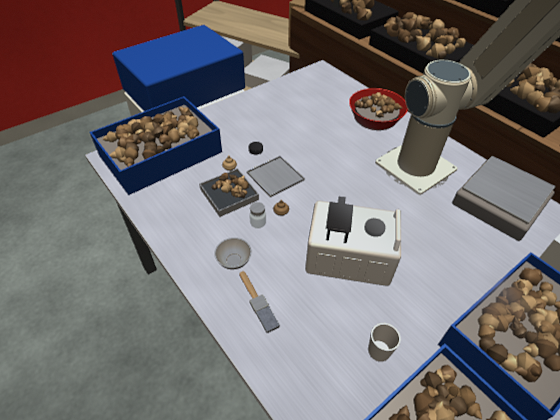

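The top view shows the canister around (217,257) with its lid at (226,240), the empty tray at (366,268), whelks at (317,238) and (415,232), the puck at (423,278), and the jar at (319,207). The scene view agrees with this. Next I'll measure the dark blobs.

Run:
```python
from h import *
d=load('top0');im=d['img'][:,:,::-1].copy()
c=im[195:320,150:285];cv2.imwrite('pics/c1.png',cv2.resize(c,None,fx=5,fy=5,interpolation=cv2.INTER_CUBIC))
g=cv2.cvtColor(im,cv2.COLOR_BGR2GRAY)
m=(g<75).astype(np.uint8);m[:195]=0;m[320:]=0;m[:,:150]=0;m[:,285:]=0
n,l,s,ce=cv2.connectedComponentsWithStats(m)
for i in range(1,n):
    if s[i,4]>40: print(s[i],ce[i],onz(d,*ce[i],166).round(1), onz(d,*ce[i],192).round(1))
# white top
w=((g>150)).astype(np.uint8);w[:195]=0;w[320:]=0;w[:,:150]=0;w[:,285:]=0
cs,_=cv2.findContours(w,0,1);k=max(cs,key=cv2.contourArea);print('white',cv2.minAreaRect(k),cv2.contourArea(k))
# tray
s0=im[235:300,335:400];print(g[268,330],g[268,366],g[268,345])
t=((g<125)).astype(np.uint8);t[:238]=0;t[300:]=0;t[:,:334]=0;t[:,400:]=0
cs,_=cv2.findContours(t,0,1);k=max(cs,key=cv2.contourArea);r=cv2.minAreaRect(k);print('tray',r,cv2.contourArea(k))
P=[onz(d,*p,12) for p in cv2.boxPoints(r)];print(np.round(P,1),np.mean(P,0))
```

```text
[ 204  217   43   46 1071] [225.75723623 239.57609711] [531.9 122.6 166. ] [531.  119.6 192. ]
[190 259  22  21 365] [200.57260274 268.86575342] [457.9 186.8 166. ] [458.7 182.3 192. ]Traceback (most recent call last):
  File "<stdin>", line 11, in <module>
ValueError: max() iterable argument is empty
```

View pics/c1.png

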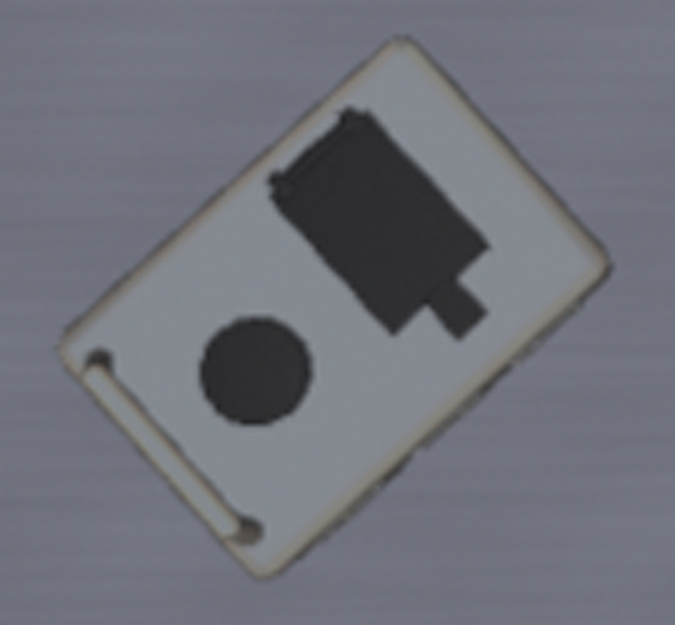

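The crop shows the hinge edge near crop (315,145), the tongue tip near (473,325), the plug at (256,370), the handle at lower left, and the canister corners at (62,345), (402,38), (608,265) and (262,577).

Run:
```python
from h import *
d=load('top0');im=d['img'][:,:,::-1].copy();g=cv2.cvtColor(im,cv2.COLOR_BGR2GRAY)
f=lambda x,y:(150+(x+.5)/5-.5,195+(y+.5)/5-.5)
C=[onz(d,*f(*p),148) for p in[(62,345),(402,38),(608,265),(262,577)]];C=np.array(C)
print(C.round(1),C.mean(0),[np.linalg.norm(C[i]-C[i-1]).round(1) for i in range(4)])
ang1=np.arctan2(*(C[0]-C[1])[[1,0]]);ang2=np.arctan2(*(C[3]-C[2])[[1,0]]);print('y dirs',np.degrees([ang1,ang2]))
plug=onz(d,200.57,268.87,166);
H=onz(d,*f(315,145),192);Tg=onz(d,*f(460,312),193);print('plug',plug,'H',H,'tongue approx',Tg,np.linalg.norm(H-Tg))
m=(g<75).astype(np.uint8);m[:195]=0;m[320:]=0;m[:,:150]=0;m[:,285:]=0
n,l,s,ce=cv2.connectedComponentsWithStats(m)
k=[i for i in range(1,n) if s[i,4]>900][0]
v,u=np.nonzero(l==k);print(cv2.minAreaRect(np.c_[u,v].astype(np.float32)))
a=np.degrees(np.arctan2(*(H-Tg)[[1,0]]));print('x dir by lid',a)
print(g[268,330],g[268,366],g[268,345])
hsv=cv2.cvtColor(im,cv2.COLOR_BGR2HSV);print(im[268,330],im[268,366])
t=((im[:,:,0].astype(int)-im[:,:,2])<10).astype(np.uint8);t[:236]=0;t[302:]=0;t[:,:332]=0;t[:,404:]=0
cs,_=cv2.findContours(t,0,1);k=max(cs,key=cv2.contourArea);r=cv2.minAreaRect(k);print('tray',r,cv2.contourArea(k))
P=[onz(d,*p,12) for p in cv2.boxPoints(r)];print(np.round(P,1),np.mean(P,0))
for n,u,v,z in[('jar',319,207,75),('wa',317,238,40),('wb',415,232,40),('puck',423,278,22)]:print(n,onz(d,u,v,z).round())
```

```text
[[472.  289.8 148. ]
 [630.6 113.6 148. ]
 [510.4   6.3 148. ]
 [352.2 185.6 148. ]] [491.32187025 148.80924474 148.        ] [np.float64(158.7), np.float64(237.1), np.float64(161.1), np.float64(239.1)]
y dirs [131.98811545 131.41903143]
plug [457.89724525 186.76736838 166.        ] H [571.56471955 152.70236953 192.        ] tongue approx [487.08039035  79.90446624 193.        ] 111.52639420318334
((227.55201721191406, 241.40724182128906), (48.56696701049805, 26.368770599365234), 47.72631072998047)
x dir by lid 40.75060246266477
116 87 88
[128 116 113] [93 87 84]
tray ((365.9352722167969, 267.5239562988281), (51.419002532958984, 52.162349700927734), 1.4688007831573486) 2502.5
[[ 379.7 -188.5   12. ]
 [ 530.2 -195.8   12. ]
 [ 524.8 -346.2   12. ]
 [ 374.2 -337.3   12. ]] [ 452.20952    -266.93489451   12.        ]
jar [ 623. -127.   75.]
wa [ 538. -123.   40.]
wb [ 552. -405.   40.]
puck [ 420. -429.   22.]
```

send_rows([
  {"translation": [0.05, -0.1, 0], "twist": [0, 0, -0.07]},
  {"translation": [0.09, -0.2, 0], "twist": [0, 0, -0.14]},
  {"translation": [0.14, -0.3, 0], "twist": [0, 0, -0.21]},
  {"translation": [0.18, -0.4, 0], "twist": [0, 0, -0.29]},
  {"translation": [0.23, -0.5, 0], "twist": [0, 0, -0.36]},
  {"translation": [0.27, -0.6, 0], "twist": [0, 0, -0.43]},
  {"translation": [0.32, -0.7, 0], "twist": [0, 0, -0.51]},
  {"translation": [0.36, -0.8, 0], "twist": [0, 0, -0.58]},
  {"translation": [0.4, -0.9, 0], "twist": [0, 0, -0.65]},
  {"translation": [0.45, -1, 0], "twist": [0, 0, -0.725]},
], grip=1)

```text
t: 1.1
ee_pos: [197.3, 505.4, 404.7]
orientation: [-0.945, -2.996, -0.0]
ft_force: [-0.3, -0.1, 1.2]
width: 11.4
```

send_rows([
  {"translation": [0.05, -0.1, 0], "twist": [0, 0, -0.07]},
  {"translation": [0.09, -0.2, 0], "twist": [0, 0, -0.14]},
  {"translation": [0.14, -0.3, 0], "twist": [0, 0, -0.21]},
  {"translation": [0.18, -0.4, 0], "twist": [0, 0, -0.29]},
  {"translation": [0.23, -0.5, 0], "twist": [0, 0, -0.36]},
  {"translation": [0.27, -0.6, 0], "twist": [0, 0, -0.43]},
  {"translation": [0.32, -0.7, 0], "twist": [0, 0, -0.51]},
  {"translation": [0.36, -0.8, 0], "twist": [0, 0, -0.58]},
  {"translation": [0.4, -0.9, 0], "twist": [0, 0, -0.65]},
  {"translation": [0.45, -1, 0], "twist": [0, 0, -0.725]},
])

```text
t: 2.1
ee_pos: [242.3, 405.3, 404.7]
orientation: [-1.47, -2.777, 0.0]
ft_force: [0.3, -0.2, 0.2]
width: 0.8
```

send_rows([
  {"translation": [0.05, -0.1, 0], "twist": [0, 0, -0.07]},
  {"translation": [0.09, -0.2, 0], "twist": [0, 0, -0.14]},
  {"translation": [0.14, -0.3, 0], "twist": [0, 0, -0.21]},
  {"translation": [0.18, -0.4, 0], "twist": [0, 0, -0.29]},
  {"translation": [0.23, -0.5, 0], "twist": [0, 0, -0.36]},
  {"translation": [0.27, -0.6, 0], "twist": [0, 0, -0.43]},
  {"translation": [0.32, -0.7, 0], "twist": [0, 0, -0.51]},
  {"translation": [0.36, -0.8, 0], "twist": [0, 0, -0.58]},
  {"translation": [0.4, -0.9, 0], "twist": [0, 0, -0.65]},
  {"translation": [0.45, -1, 0], "twist": [0, 0, -0.725]},
])

```text
t: 3.1
ee_pos: [287.3, 305.3, 404.7]
orientation: [-1.946, -2.466, 0.0]
ft_force: [0.2, 0.2, -0.6]
width: 0.1
```

send_rows([
  {"translation": [0.05, -0.1, 0], "twist": [0, 0, -0.07]},
  {"translation": [0.09, -0.2, 0], "twist": [0, 0, -0.14]},
  {"translation": [0.14, -0.3, 0], "twist": [0, 0, -0.21]},
  {"translation": [0.18, -0.4, 0], "twist": [0, 0, -0.29]},
  {"translation": [0.23, -0.5, 0], "twist": [0, 0, -0.36]},
  {"translation": [0.27, -0.6, 0], "twist": [0, 0, -0.43]},
  {"translation": [0.32, -0.7, 0], "twist": [0, 0, -0.51]},
  {"translation": [0.36, -0.8, 0], "twist": [0, 0, -0.58]},
  {"translation": [0.4, -0.9, 0], "twist": [0, 0, -0.65]},
  {"translation": [0.45, -1, 0], "twist": [0, 0, -0.725]},
])

```text
t: 4.1
ee_pos: [332.3, 205.3, 404.7]
orientation: [-2.359, -2.075, 0.0]
ft_force: [-0.2, 0.5, 0.4]
width: 0.5
```

send_rows([
  {"translation": [0.03, -0.1, 0], "twist": [0, 0, -0.07]},
  {"translation": [0.06, -0.2, 0], "twist": [0, 0, -0.14]},
  {"translation": [0.09, -0.3, 0], "twist": [0, 0, -0.21]},
  {"translation": [0.12, -0.4, 0], "twist": [0, 0, -0.29]},
  {"translation": [0.15, -0.5, 0], "twist": [0, 0, -0.36]},
  {"translation": [0.18, -0.6, 0], "twist": [0, 0, -0.43]},
  {"translation": [0.21, -0.7, 0], "twist": [0, 0, -0.51]},
  {"translation": [0.24, -0.8, 0], "twist": [0, 0, -0.58]},
  {"translation": [0.27, -0.9, 0], "twist": [0, 0, -0.65]},
  {"translation": [0.3, -1, 0], "twist": [0, 0, -0.725]},
])

```text
t: 5.1
ee_pos: [362.3, 105.4, 404.7]
orientation: [-2.694, -1.616, 0.0]
ft_force: [-0.5, 0.5, -0.3]
width: 0.3
```

send_rows([
  {"translation": [0, -0.1, 0], "twist": [0, 0, -0.07]},
  {"translation": [0, -0.2, 0], "twist": [0, 0, -0.14]},
  {"translation": [0, -0.3, 0], "twist": [0, 0, -0.21]},
  {"translation": [0, -0.4, 0], "twist": [0, 0, -0.29]},
  {"translation": [0, -0.5, 0], "twist": [0, 0, -0.36]},
  {"translation": [0, -0.6, 0], "twist": [0, 0, -0.43]},
  {"translation": [0, -0.7, 0], "twist": [0, 0, -0.51]},
  {"translation": [0, -0.8, 0], "twist": [0, 0, -0.58]},
  {"translation": [0, -0.9, 0], "twist": [0, 0, -0.65]},
  {"translation": [0, -1, 0], "twist": [0, 0, -0.725]},
])

```text
t: 6.1
ee_pos: [362.0, 5.4, 404.7]
orientation: [2.941, 1.103, 0.0]
ft_force: [0.1, 0.3, -0.3]
width: 0.5
```

send_rows([
  {"translation": [0, -0.02, 0], "twist": [0.05, -0.06, 0]},
  {"translation": [0, -0.04, 0], "twist": [0.1, -0.12, 0]},
  {"translation": [0, -0.06, 0], "twist": [0.16, -0.18, 0]},
  {"translation": [0, -0.08, 0], "twist": [0.21, -0.23, 0]},
  {"translation": [0, -0.1, 0], "twist": [0.26, -0.29, 0]},
  {"translation": [0, -0.12, 0], "twist": [0.31, -0.35, 0]},
  {"translation": [0, -0.14, 0], "twist": [0.36, -0.41, 0]},
  {"translation": [0, -0.16, 0], "twist": [0.42, -0.47, 0]},
  {"translation": [0, -0.18, 0], "twist": [0.47, -0.53, 0]},
  {"translation": [0, -0.2, 0], "twist": [0.521, -0.587, 0]},
])

```text
t: 7.1
ee_pos: [362.0, -14.3, 404.7]
orientation: [-2.762, -1.038, -0.55]
ft_force: [-0.2, 0.3, -0.4]
width: 0.4
```

send_rows([
  {"translation": [0, -0.02, 0], "twist": [0.05, -0.06, 0]},
  {"translation": [0, -0.04, 0], "twist": [0.1, -0.12, 0]},
  {"translation": [0, -0.06, 0], "twist": [0.16, -0.18, 0]},
  {"translation": [0, -0.08, 0], "twist": [0.21, -0.23, 0]},
  {"translation": [0, -0.1, 0], "twist": [0.26, -0.29, 0]},
  {"translation": [0, -0.12, 0], "twist": [0.31, -0.35, 0]},
  {"translation": [0, -0.14, 0], "twist": [0.36, -0.41, 0]},
  {"translation": [0, -0.16, 0], "twist": [0.42, -0.47, 0]},
  {"translation": [-0.02, -0.18, 0], "twist": [0.47, -0.53, 0]},
  {"translation": [-0.03, -0.2, 0], "twist": [0.521, -0.587, 0]},
])

```text
t: 8.1
ee_pos: [358.9, -34.3, 404.7]
orientation: [-2.503, -0.941, -1.036]
ft_force: [-0.7, -0.1, -0.0]
width: 0.1
```

Run:
```python
from h import *
o=ctrl.get_obs();Rm=R.from_rotvec(o['orientation']).as_matrix()
print(o['t'],o['ee_pos'],o['qpos'].round(2),Rm.round(3),'tip',o['ee_pos']+182*Rm[:,2])
d=snap('wrist','w1');print(d['intrinsics'][0],d['cam_to_world'].round(2))
```

```text
8.1 [358.93382203 -34.33237155 404.67526432] [-0.35 -0.01  2.31  1.12  0.77 -0.32] [[ 0.532  0.66   0.53 ]
 [ 0.464 -0.751  0.469]
 [ 0.708 -0.004 -0.706]] tip [455.41223096  51.02795291 276.10803824]
[325.1922621    0.         278.66906013] [[ 6.6000e-01 -6.7000e-01  3.5000e-01  4.1293e+02]
 [-7.5000e-01 -5.8000e-01  3.1000e-01  1.2270e+01]
 [-0.0000e+00 -4.7000e-01 -8.8000e-01  4.4772e+02]
 [ 0.0000e+00  0.0000e+00  0.0000e+00  1.0000e+00]]
```

View pics/w1.png

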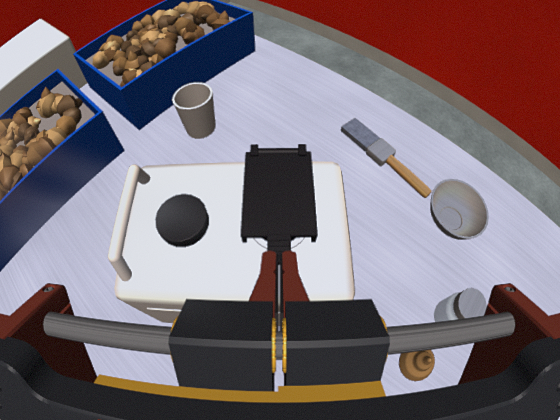

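The wrist view shows the closed fingers at (279,265), lined up with the tongue at (278,240). Now I'll descend outside the canister and slide in under the tongue.

send_rows([
  {"translation": [0, 0, -0.06], "twist": [0, 0, 0]},
  {"translation": [0, 0, -0.12], "twist": [0, 0, 0]},
  {"translation": [0, 0, -0.2], "twist": [0, 0, 0]},
  {"translation": [0, 0, -0.28], "twist": [0, 0, 0]},
  {"translation": [0, 0, -0.36], "twist": [0, 0, 0]},
  {"translation": [0, 0, -0.44], "twist": [0, 0, 0]},
  {"translation": [0, 0, -0.52], "twist": [0, 0, 0]},
  {"translation": [0, 0, -0.6], "twist": [0, 0, 0]},
  {"translation": [0, 0, -0.65], "twist": [0, 0, 0]},
  {"translation": [0, 0, -0.7], "twist": [0, 0, 0]},
])

```text
t: 9.15
ee_pos: [359.1, -33.7, 334.1]
orientation: [-2.503, -0.943, -1.033]
ft_force: [0.8, -0.9, 0.1]
width: 0.5
```

send_rows([
  {"translation": [0, 0, -0.1], "twist": [0, 0, 0]},
  {"translation": [0, 0, -0.2], "twist": [0, 0, 0]},
  {"translation": [0, 0, -0.3], "twist": [0, 0, 0]},
  {"translation": [0, 0, -0.39], "twist": [0, 0, 0]},
  {"translation": [0.05, 0.04, -0.39], "twist": [0, 0, 0]},
  {"translation": [0.1, 0.08, -0.39], "twist": [0, 0, 0]},
  {"translation": [0.15, 0.12, -0.39], "twist": [0, 0, 0]},
  {"translation": [0.2, 0.17, -0.39], "twist": [0, 0, 0]},
  {"translation": [0.265, 0.225, -0.39], "twist": [0, 0, 0]},
  {"translation": [0.265, 0.225, -0.39], "twist": [0, 0, 0]},
])

```text
t: 10.15
ee_pos: [386.4, -10.7, 296.0]
orientation: [-2.502, -0.945, -1.035]
ft_force: [0.2, 0.3, 0.4]
width: 0.7
```

Run:
```python
from h import *
o=ctrl.get_obs();Rm=R.from_rotvec(o['orientation']).as_matrix()
print(o['t'],o['qpos'].round(2),Rm.round(3),'tip',o['ee_pos']+182*Rm[:,2],o['ft_force'])
d=snap('scene','s2');cv2.imwrite('pics/s2c.png',cv2.resize(d['img'][150:300,260:460,::-1],None,fx=4,fy=4,interpolation=cv2.INTER_CUBIC))
```

```text
10.15 [-0.25  0.3   2.35  1.59  0.63 -0.84] [[ 0.531  0.662  0.529]
 [ 0.467 -0.749  0.47 ]
 [ 0.707 -0.003 -0.707]] tip [482.68106614  74.82690016 167.36768211] [0.17456417 0.34413422 0.43092518]
```

View pics/s2c.png

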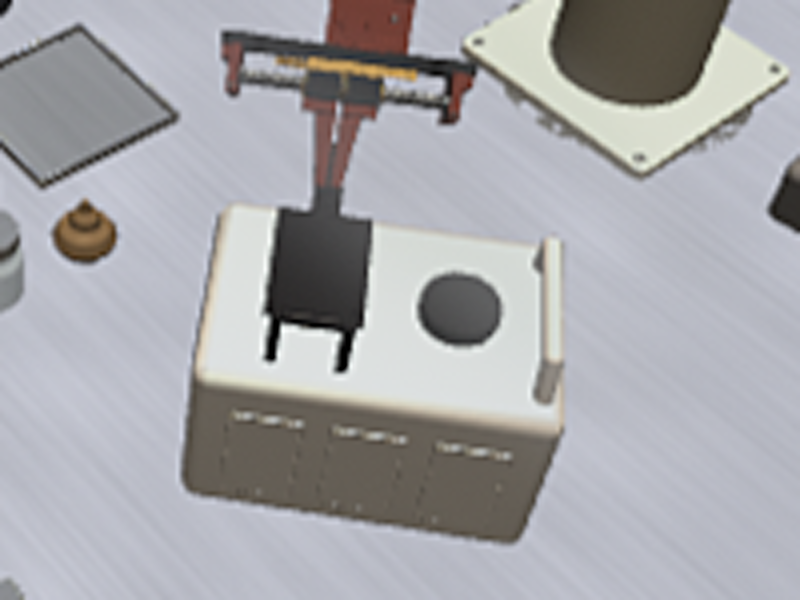

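The fingers sit at the tongue (crop 327,195) and the measured force is about 0, so I'll lift along the arc.

send_rows([
  {"translation": [0.012, 0.01, 0.08], "twist": [0, 0, 0]},
  {"translation": [0.024, 0.02, 0.17], "twist": [0, 0, 0]},
  {"translation": [0.036, 0.03, 0.25], "twist": [0, 0, 0]},
  {"translation": [0.048, 0.042, 0.34], "twist": [0, 0, 0]},
  {"translation": [0.06, 0.053, 0.42], "twist": [0, 0, 0]},
  {"translation": [0.1, 0.088, 0.51], "twist": [0, 0, 0]},
  {"translation": [0.138, 0.122, 0.6], "twist": [0, 0, 0]},
  {"translation": [0.177, 0.157, 0.69], "twist": [0, 0, 0]},
  {"translation": [0.215, 0.19, 0.78], "twist": [0, 0, 0]},
  {"translation": [0.254, 0.226, 0.86], "twist": [0, 0, 0]},
])

```text
t: 11.2
ee_pos: [410.4, 11.4, 381.6]
orientation: [-2.504, -0.943, -1.032]
ft_force: [0.7, -0.0, -2.0]
width: 0.6
```

send_rows([
  {"translation": [0.046, 0.041, 0.05], "twist": [0, 0, 0]},
  {"translation": [0.093, 0.082, 0.1], "twist": [0, 0, 0]},
  {"translation": [0.139, 0.124, 0.14], "twist": [0, 0, 0]},
  {"translation": [0.186, 0.165, 0.18], "twist": [0, 0, 0]},
  {"translation": [0.232, 0.206, 0.22], "twist": [0, 0, 0]},
  {"translation": [0.29, 0.258, 0.25], "twist": [0, 0, 0]},
  {"translation": [0.35, 0.31, 0.27], "twist": [0, 0, 0]},
  {"translation": [0.407, 0.361, 0.29], "twist": [0, 0, 0]},
  {"translation": [0.465, 0.413, 0.31], "twist": [0, 0, 0]},
  {"translation": [0.524, 0.465, 0.32], "twist": [0, 0, 0]},
])

```text
t: 12.2
ee_pos: [463.8, 58.3, 413.6]
orientation: [-2.503, -0.943, -1.033]
ft_force: [-2.3, -1.3, -1.7]
width: 0.9
```

send_rows([
  {"translation": [0.07, 0.063, -0.02], "twist": [0, 0, 0]},
  {"translation": [0.142, 0.126, -0.04], "twist": [0, 0, 0]},
  {"translation": [0.213, 0.19, -0.06], "twist": [0, 0, 0]},
  {"translation": [0.284, 0.252, -0.09], "twist": [0, 0, 0]},
  {"translation": [0.348, 0.308, -0.12], "twist": [0, 0, 0]},
  {"translation": [0.41, 0.365, -0.15], "twist": [0, 0, 0]},
  {"translation": [0.475, 0.42, -0.175], "twist": [0, 0, 0]},
  {"translation": [0.539, 0.478, -0.2], "twist": [0, 0, 0]},
  {"translation": [0.56, 0.5, -0.23], "twist": [0, 0, 0]},
  {"translation": [0.583, 0.518, -0.26], "twist": [0, 0, 0]},
])

```text
t: 13.2
ee_pos: [522.1, 110.0, 387.8]
orientation: [-2.502, -0.943, -1.035]
ft_force: [-9.3, -7.2, 13.4]
width: 0.6
```

Run:
```python
from h import *
o=ctrl.get_obs();Rm=R.from_rotvec(o['orientation']).as_matrix()
print(o['t'],o['qpos'].round(2),'tip',o['ee_pos']+182*Rm[:,2],o['ft_force'])
d=snap('wrist','w3')
```

```text
13.2 [ 0.08  0.26  2.03  1.22  0.47 -0.09] tip [618.38193761 195.45692107 259.18316405] [-9.29232175 -7.23758017 13.43762774]
```

View pics/w3.png

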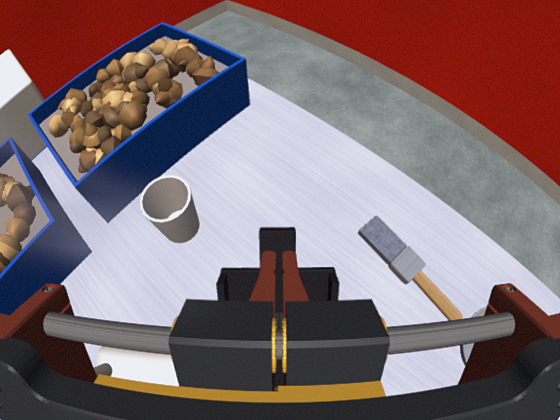

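The wrist view shows the lid folded right back, with the tongue at (278,240) beyond the fingertips. The contact force of about 17 N says it is on its stop. Next I'll retreat, come upright above the cap and look.

send_rows([
  {"translation": [-0.05, -0.04, 0.2], "twist": [0, 0, 0]},
  {"translation": [-0.05, -0.04, 0.4], "twist": [0, 0, 0]},
  {"translation": [-0.05, -0.04, 0.6], "twist": [0, 0, 0]},
  {"translation": [0, 0, 0.6], "twist": [-0.07, 0.08, 0]},
  {"translation": [0, 0, 0.6], "twist": [-0.15, 0.17, 0]},
  {"translation": [0, 0, 0.6], "twist": [-0.22, 0.25, 0]},
  {"translation": [0, 0, 0.6], "twist": [-0.3, 0.34, 0]},
  {"translation": [0, 0, 0.6], "twist": [-0.37, 0.42, 0]},
  {"translation": [0, 0, 0.6], "twist": [-0.45, 0.5, 0]},
  {"translation": [0.02, 0.01, 0.6], "twist": [-0.521, 0.587, 0]},
])

```text
t: 14.25
ee_pos: [523.5, 110.6, 447.7]
orientation: [-2.763, -1.041, -0.545]
ft_force: [1.0, -0.4, 0.4]
width: 0.7
```

send_rows([
  {"translation": [0, 0, 0], "twist": [-0.05, 0.06, 0]},
  {"translation": [0, 0, 0], "twist": [-0.1, 0.12, 0]},
  {"translation": [0, 0, 0], "twist": [-0.16, 0.18, 0]},
  {"translation": [0, 0, 0], "twist": [-0.21, 0.23, 0]},
  {"translation": [0, 0, 0], "twist": [-0.26, 0.29, 0]},
  {"translation": [0, 0, 0], "twist": [-0.31, 0.35, 0]},
  {"translation": [0, 0, 0], "twist": [-0.36, 0.41, 0]},
  {"translation": [0, 0, 0], "twist": [-0.42, 0.47, 0]},
  {"translation": [0, 0, 0], "twist": [-0.47, 0.53, 0]},
  {"translation": [0, 0, 0], "twist": [-0.521, 0.587, 0]},
], grip=-0.5)

```text
t: 15.25
ee_pos: [523.7, 110.7, 447.6]
orientation: [-2.94, -1.108, 0.002]
ft_force: [0.0, 0.5, -0.3]
width: 65.6
```

Run:
```python
from h import *
o=ctrl.get_obs();Rm=R.from_rotvec(o['orientation']).as_matrix()
print(o['t'],o['ee_pos'],o['qpos'].round(2),Rm.round(3),'tip',o['ee_pos']+182*Rm[:,2],o['ft_force'],o['width'])
d=snap('wrist','w4');d=snap('top','t4')
```

```text
15.25 [523.69125119 110.74414739 447.59183714] [ 0.19  0.24  1.79 -0.    1.11  1.04] [[ 0.751  0.66  -0.001]
 [ 0.66  -0.751 -0.   ]
 [-0.001 -0.001 -1.   ]] tip [523.42763685 110.67083394 265.59204282] [ 0.02631261  0.52748811 -0.31309039] 65.55910559804771
```

View pics/w4.png

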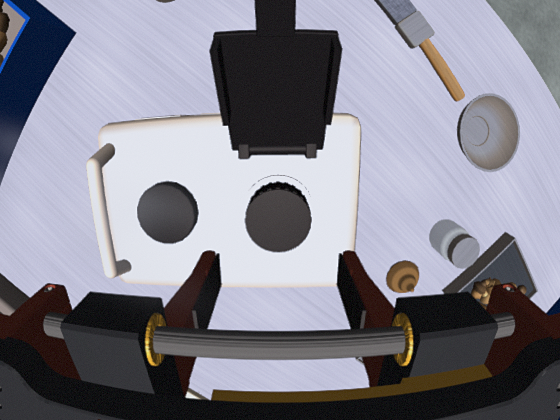

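The wrist view shows the lid open, the cap's top disc at about (278,219), the plug at (167,212), and the fingertips at (212,255) and (345,255). I'll fit the discs.

```bash
cat >> h.py <<'E'
def fray(d,u,v):
    K=d['intrinsics'];T=d['cam_to_world'];a=(u-K[0,2])/K[0,0];b=(v-K[1,2])/K[1,1];th=np.hypot(a,b)
    r=np.array([a/th*np.sin(th),b/th*np.sin(th),np.cos(th)]);return T[:3,3],T[:3,:3]@r
def fonz(d,u,v,z):
    o,r=fray(d,u,v);return o+r*(z-o[2])/r[2]
def circ(P):
    A=np.c_[2*P[:,0],2*P[:,1],np.ones(len(P))];s=np.linalg.lstsq(A,(P[:,:2]**2).sum(1),rcond=None)[0]
    return s[:2],np.sqrt(s[2]+s[0]**2+s[1]**2)
E
python3 - <<'E'
from h import *
d=load('w4');g=cv2.cvtColor(d['img'],cv2.COLOR_RGB2GRAY).astype(int)
print('levels',g[219,278],g[190,278],g[219,200],g[212,167],g[180:200,278], g[245:262,278])
for nm,c,z,lo in[('cap',(278,220),186,None),('plug',(167,212),166,None)]:
    E=[]
    for a in np.radians(np.arange(0,360,5)):
        rr=np.arange(20,45,.25);pr=[cv2.getRectSubPix(d['img'][:,:,1].astype(np.float32),(1,1),(float(c[0]+r*np.cos(a)),float(c[1]+r*np.sin(a))))[0,0] for r in rr]
        k=np.nonzero(np.array(pr)>120)[0]
        if len(k):E.append((a,c[0]+rr[k[0]]*np.cos(a),c[1]+rr[k[0]]*np.sin(a)))
    E=np.array(E)
    # bottom-facing half: top edge silhouette (away from body side)
    for sel,t in((np.sin(E[:,0])>-.3,'lower'),(np.ones(len(E),bool),'all')):
        P=np.array([fonz(d,u,v,z) for _,u,v in E[sel]]);cc,r=circ(P);res=np.hypot(*(P[:,:2]-cc).T)-r
        print(nm,t,cc.round(2),r.round(2),'res',np.abs(res).max().round(2))
# camera position
print(d['cam_to_world'][:3,3])
# top view: plug & cap
t=load('t4');gg=t['img'][:,:,1]
cv2.imwrite('pics/t4c.png',cv2.resize(gg[190:320,150:285],None,fx=5,fy=5))
E
```

```text
levels 68 72 229 78 [231 131  30   3   3  11  10  29  53  41  72  71  70  73  71  71  73  69
  71  67] [ 62  62  61  63  58  52  66 177 237 231 228 228 229 230 229 230 227]
cap lower [524.69 111.99] 25.82 res 0.39
cap all [526.57 113.62] 27.27 res 2.09
plug lower [460.99 186.4 ] 28.71 res 1.23
plug all [461.13 185.65] 28.51 res 1.87
[584.96448421 164.00024771 426.80527074]
```

send_rows([
  {"translation": [0.01, 0.01, -0.03], "twist": [0, 0, -0.07]},
  {"translation": [0.01, 0.012, -0.06], "twist": [0, 0, -0.14]},
  {"translation": [0.01, 0.012, -0.09], "twist": [0, 0, -0.21]},
  {"translation": [0.01, 0.012, -0.12], "twist": [0, 0, -0.28]},
  {"translation": [0.01, 0.012, -0.15], "twist": [0, 0, -0.35]},
  {"translation": [0.01, 0.012, -0.18], "twist": [0, 0, -0.42]},
  {"translation": [0.01, 0.012, -0.21], "twist": [0, 0, -0.49]},
  {"translation": [0.01, 0.012, -0.24], "twist": [0, 0, -0.56]},
  {"translation": [0.01, 0.012, -0.27], "twist": [0, 0, -0.63]},
  {"translation": [0.01, 0.012, -0.3], "twist": [0, 0, -0.7]},
])

```text
t: 16.35
ee_pos: [524.6, 111.9, 417.5]
orientation: [-3.087, -0.577, -0.002]
ft_force: [-0.1, 0.2, 0.7]
width: 65.9
```

send_rows([
  {"translation": [0, 0, -0.03], "twist": [0, 0, -0.07]},
  {"translation": [0, 0, -0.06], "twist": [0, 0, -0.14]},
  {"translation": [0, 0, -0.09], "twist": [0, 0, -0.21]},
  {"translation": [0, 0, -0.12], "twist": [0, 0, -0.28]},
  {"translation": [0, 0, -0.15], "twist": [0, 0, -0.35]},
  {"translation": [0, 0, -0.18], "twist": [0, 0, -0.42]},
  {"translation": [0, 0, -0.21], "twist": [0, 0, -0.49]},
  {"translation": [0, 0, -0.24], "twist": [0, 0, -0.56]},
  {"translation": [0, 0, -0.28], "twist": [0, 0, -0.63]},
  {"translation": [0, 0, -0.28], "twist": [0, 0, -0.7]},
])

```text
t: 17.35
ee_pos: [524.5, 111.8, 389.2]
orientation: [-3.14, -0.03, 0.0]
ft_force: [-0.3, -0.1, 0.1]
width: 65.7
```

Run:
```python
from h import *
o=ctrl.get_obs();Rm=R.from_rotvec(o['orientation']).as_matrix()
print(o['t'],o['ee_pos'],o['qpos'].round(2),'psi',np.degrees(np.arctan2(Rm[1,1],Rm[0,1])),o['ft_force'],o['width'])
d=snap('wrist','w5')
T=d['cam_to_world'];K=d['intrinsics'];q=T[:3,:3].T@(np.array([524.7,112,186])-T[:3,3]);th=np.arctan2(np.hypot(*q[:2]),q[2]);c=K[:2,2]+K[0,0]*th*q[:2]/np.hypot(*q[:2]);print('pred',c)
E=[]
G=d['img'][:,:,1].astype(np.float32)
for a in np.radians(np.arange(-15,196,4)):
    rr=np.arange(25,75,.25);pr=np.array([cv2.getRectSubPix(G,(1,1),(float(c[0]+r*np.cos(a)),float(c[1]+r*np.sin(a))))[0,0] for r in rr])
    k=np.nonzero(pr>120)[0]
    if len(k):E.append((a,c[0]+rr[k[0]]*np.cos(a),c[1]+rr[k[0]]*np.sin(a)))
P=np.array([fonz(d,u,v,186) for _,u,v in E])
for _ in range(3):
    cc,r=circ(P);res=np.hypot(*(P[:,:2]-cc).T)-r;print(cc.round(2),r.round(2),len(P),np.abs(res).max().round(2));P=P[np.abs(res)<max(.5,np.abs(res).max()*.6)]
```

```text
17.35 [524.48992771 111.83163684 389.16009058] [0.19 0.31 1.84 0.   0.99 1.74] psi -88.89356657690186 [-0.25060402 -0.07642727  0.05275169] 65.74274928944098
pred [277.75041823 254.2399435 ]
[524.69 111.69] 25.76 53 0.54
[524.63 111.71] 25.72 52 0.33
[524.63 111.71] 25.72 52 0.33
```

View pics/w5.png

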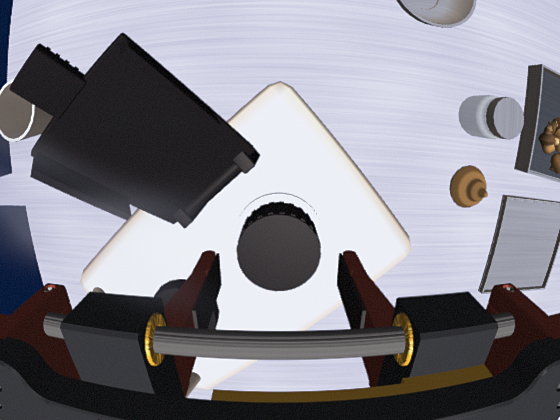

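The cap is at (278,252), centred between the fingers, and the two looks agree within 0.3 mm. Descend and grip.

send_rows([
  {"translation": [0, 0, -0.06], "twist": [0, 0, 0]},
  {"translation": [0, 0, -0.12], "twist": [0, 0, 0]},
  {"translation": [0, 0, -0.18], "twist": [0, 0, 0]},
  {"translation": [0, 0, -0.24], "twist": [0, 0, 0]},
  {"translation": [0, 0, -0.3], "twist": [0, 0, 0]},
  {"translation": [0, 0, -0.36], "twist": [0, 0, 0]},
  {"translation": [0, 0, -0.42], "twist": [0, 0, 0]},
  {"translation": [0, 0, -0.46], "twist": [0, 0, 0]},
  {"translation": [0, 0, -0.48], "twist": [0, 0, 0]},
  {"translation": [0, 0, -0.48], "twist": [0, 0, 0]},
])

```text
t: 18.4
ee_pos: [524.6, 111.8, 341.4]
orientation: [3.141, 0.033, -0.001]
ft_force: [-0.1, 0.4, 0.1]
width: 66.3
```

send_rows([
  {"translation": [0, 0, 0], "twist": [0, 0, 0]},
  {"translation": [0, 0, 0], "twist": [0, 0, 0]},
  {"translation": [0, 0, 0], "twist": [0, 0, 0]},
  {"translation": [0, 0, 0], "twist": [0, 0, 0]},
  {"translation": [0, 0, 0], "twist": [0, 0, 0]},
  {"translation": [0, 0, 0], "twist": [0, 0, 0]},
  {"translation": [0, 0, 0], "twist": [0, 0, 0]},
  {"translation": [0, 0, 0], "twist": [0, 0, 0]},
  {"translation": [0, 0, 0], "twist": [0, 0, 0]},
  {"translation": [0, 0, 0], "twist": [0, 0, 0]},
], grip=1)

```text
t: 19.4
ee_pos: [524.8, 111.9, 341.9]
orientation: [-3.141, -0.033, -0.001]
ft_force: [0.7, 2.7, 4.1]
width: 51.9
```

Gripped at 51.9 mm with small forces. I'll start with a small upward pull and a small turn.

send_rows([
  {"translation": [0, 0, 0.002], "twist": [0, 0, 0]},
  {"translation": [0, 0, 0.005], "twist": [0, 0, 0]},
  {"translation": [0, 0, 0.007], "twist": [0, 0, 0.01]},
  {"translation": [0, 0, 0.01], "twist": [0, 0, 0.03]},
  {"translation": [0, 0, 0.01], "twist": [0, 0, 0.05]},
  {"translation": [0, 0, 0.01], "twist": [0, 0, 0.07]},
  {"translation": [0, 0, 0.01], "twist": [0, 0, 0.09]},
  {"translation": [0, 0, 0.01], "twist": [0, 0, 0.11]},
  {"translation": [0, 0, 0.01], "twist": [0, 0, 0.14]},
  {"translation": [0, 0, 0.01], "twist": [0, 0, 0.14]},
])

```text
t: 20.4
ee_pos: [524.4, 111.7, 342.2]
orientation: [3.138, 0.144, -0.002]
ft_force: [3.4, -0.0, -12.0]
width: 52.1
```

```bash
cat > o.py <<'E'
from h import *
o=ctrl.get_obs();Rm=R.from_rotvec(o['orientation']).as_matrix()
print(o['t'],o['ee_pos'].round(2),'psi',np.degrees(np.arctan2(Rm[1,1],Rm[0,1])).round(2),'F',o['ft_force'].round(1),'M',o['moment'].round(2),o['width'],'j',o['qpos'].round(2))
E
python3 o.py
```

```text
20.4 [524.36 111.66 342.23] psi -84.76 F [  3.4  -0.  -12. ] M [ 0.1  -0.4  -0.06] 52.123899296999625 j [ 0.19  0.38  1.87 -0.    0.89  1.67]
```

The thread is holding at -12 N. Keep this pull and turn about 8° per call.

send_rows([
  {"translation": [0, 0, 0], "twist": [0, 0, 0.03]},
  {"translation": [0, 0, 0], "twist": [0, 0, 0.06]},
  {"translation": [0, 0, 0], "twist": [0, 0, 0.1]},
  {"translation": [0, 0, 0], "twist": [0, 0, 0.13]},
  {"translation": [0, 0, 0], "twist": [0, 0, 0.17]},
  {"translation": [0, 0, 0], "twist": [0, 0, 0.21]},
  {"translation": [0, 0, 0], "twist": [0, 0, 0.25]},
  {"translation": [0, 0, 0], "twist": [0, 0, 0.28]},
  {"translation": [0, 0, 0], "twist": [0, 0, 0.28]},
  {"translation": [0, 0, 0], "twist": [0, 0, 0.28]},
])

```text
t: 21.4
ee_pos: [524.3, 111.7, 342.3]
orientation: [3.12, 0.362, -0.002]
ft_force: [-1.7, -1.2, -16.3]
width: 51.6
```

send_rows([
  {"translation": [0, 0, -0.002], "twist": [0, 0, 0.03]},
  {"translation": [0, 0, -0.002], "twist": [0, 0, 0.06]},
  {"translation": [0, 0, -0.002], "twist": [0, 0, 0.1]},
  {"translation": [0, 0, -0.002], "twist": [0, 0, 0.13]},
  {"translation": [0, 0, -0.002], "twist": [0, 0, 0.17]},
  {"translation": [0, 0, -0.002], "twist": [0, 0, 0.21]},
  {"translation": [0, 0, -0.002], "twist": [0, 0, 0.25]},
  {"translation": [0, 0, -0.002], "twist": [0, 0, 0.28]},
  {"translation": [0, 0, -0.002], "twist": [0, 0, 0.28]},
  {"translation": [0, 0, -0.002], "twist": [0, 0, 0.28]},
])

```text
t: 22.4
ee_pos: [524.6, 111.9, 342.4]
orientation: [-3.088, -0.579, 0.0]
ft_force: [-2.0, 0.3, -17.2]
width: 51.9
```

send_rows([
  {"translation": [0, 0, -0.004], "twist": [0, 0, 0.03]},
  {"translation": [0, 0, -0.004], "twist": [0, 0, 0.06]},
  {"translation": [0, 0, -0.004], "twist": [0, 0, 0.1]},
  {"translation": [0, 0, -0.004], "twist": [0, 0, 0.13]},
  {"translation": [0, 0, -0.004], "twist": [0, 0, 0.17]},
  {"translation": [0, 0, -0.004], "twist": [0, 0, 0.21]},
  {"translation": [0, 0, -0.004], "twist": [0, 0, 0.25]},
  {"translation": [0, 0, -0.004], "twist": [0, 0, 0.28]},
  {"translation": [0, 0, -0.004], "twist": [0, 0, 0.28]},
  {"translation": [0, 0, -0.004], "twist": [0, 0, 0.28]},
])

```text
t: 23.4
ee_pos: [524.9, 111.9, 342.3]
orientation: [3.04, 0.794, 0.002]
ft_force: [-0.3, -0.2, -12.3]
width: 51.8
```

send_rows([
  {"translation": [0, 0, 0], "twist": [0, 0, 0.03]},
  {"translation": [0, 0, 0], "twist": [0, 0, 0.06]},
  {"translation": [0, 0, 0], "twist": [0, 0, 0.1]},
  {"translation": [0, 0, 0], "twist": [0, 0, 0.13]},
  {"translation": [0, 0, 0], "twist": [0, 0, 0.17]},
  {"translation": [0, 0, 0], "twist": [0, 0, 0.21]},
  {"translation": [0, 0, 0], "twist": [0, 0, 0.25]},
  {"translation": [0, 0, 0], "twist": [0, 0, 0.28]},
  {"translation": [0, 0, 0], "twist": [0, 0, 0.28]},
  {"translation": [0, 0, 0], "twist": [0, 0, 0.28]},
])

```text
t: 24.4
ee_pos: [524.8, 111.8, 342.3]
orientation: [2.977, 1.004, 0.001]
ft_force: [1.7, -0.0, -7.8]
width: 52.2
```

send_rows([
  {"translation": [0, 0, 0.002], "twist": [0, 0, 0.03]},
  {"translation": [0, 0, 0.002], "twist": [0, 0, 0.06]},
  {"translation": [0, 0, 0.002], "twist": [0, 0, 0.1]},
  {"translation": [0, 0, 0.002], "twist": [0, 0, 0.13]},
  {"translation": [0, 0, 0.002], "twist": [0, 0, 0.17]},
  {"translation": [0, 0, 0.002], "twist": [0, 0, 0.21]},
  {"translation": [0, 0, 0.002], "twist": [0, 0, 0.25]},
  {"translation": [0, 0, 0.002], "twist": [0, 0, 0.28]},
  {"translation": [0, 0, 0.002], "twist": [0, 0, 0.28]},
  {"translation": [0, 0, 0.002], "twist": [0, 0, 0.28]},
])

```text
t: 25.4
ee_pos: [524.7, 111.8, 342.5]
orientation: [2.899, 1.21, 0.0]
ft_force: [1.1, -0.3, -3.7]
width: 51.9
```

```bash
python3 o.py
```

```text
25.4 [524.71 111.81 342.5 ] psi -44.69 F [ 1.1 -0.3 -3.7] M [-0.08  0.08 -0.05] 51.85742899497175 j [ 0.19  0.38  1.87 -0.    0.89  0.97]
```

The pull is fading (-3.7 N). I'll test with 1 mm more lift and no turn.

send_rows([
  {"translation": [0, 0, 0.001], "twist": [0, 0, 0]},
  {"translation": [0, 0, 0.002], "twist": [0, 0, 0]},
  {"translation": [0, 0, 0.003], "twist": [0, 0, 0]},
  {"translation": [0, 0, 0.004], "twist": [0, 0, 0]},
  {"translation": [0, 0, 0.005], "twist": [0, 0, 0]},
  {"translation": [0, 0, 0.006], "twist": [0, 0, 0]},
  {"translation": [0, 0, 0.007], "twist": [0, 0, 0]},
  {"translation": [0, 0, 0.008], "twist": [0, 0, 0]},
  {"translation": [0, 0, 0.008], "twist": [0, 0, 0]},
  {"translation": [0, 0, 0.008], "twist": [0, 0, 0]},
])

```text
t: 26.4
ee_pos: [524.6, 111.8, 342.9]
orientation: [-2.899, -1.21, 0.0]
ft_force: [2.5, 0.2, -9.3]
width: 51.6
```

Still held. Continue turning.

send_rows([
  {"translation": [0, 0, 0], "twist": [0, 0, 0.03]},
  {"translation": [0, 0, 0], "twist": [0, 0, 0.06]},
  {"translation": [0, 0, 0], "twist": [0, 0, 0.1]},
  {"translation": [0, 0, 0], "twist": [0, 0, 0.13]},
  {"translation": [0, 0, 0], "twist": [0, 0, 0.17]},
  {"translation": [0, 0, 0], "twist": [0, 0, 0.21]},
  {"translation": [0, 0, 0], "twist": [0, 0, 0.25]},
  {"translation": [0, 0, 0], "twist": [0, 0, 0.28]},
  {"translation": [0, 0, 0], "twist": [0, 0, 0.28]},
  {"translation": [0, 0, 0], "twist": [0, 0, 0.28]},
])

```text
t: 27.4
ee_pos: [524.7, 111.9, 343.3]
orientation: [-2.807, -1.41, -0.001]
ft_force: [0.4, 1.2, 2.9]
width: 51.6
```

The force has flipped to +2.9 N, so the cap may be free. Test with a 2 mm lift.

send_rows([
  {"translation": [0, 0, 0.002], "twist": [0, 0, 0]},
  {"translation": [0, 0, 0.004], "twist": [0, 0, 0]},
  {"translation": [0, 0, 0.006], "twist": [0, 0, 0]},
  {"translation": [0, 0, 0.008], "twist": [0, 0, 0]},
  {"translation": [0, 0, 0.01], "twist": [0, 0, 0]},
  {"translation": [0, 0, 0.012], "twist": [0, 0, 0]},
  {"translation": [0, 0, 0.014], "twist": [0, 0, 0]},
  {"translation": [0, 0, 0.014], "twist": [0, 0, 0]},
  {"translation": [0, 0, 0.014], "twist": [0, 0, 0]},
  {"translation": [0, 0, 0.014], "twist": [0, 0, 0]},
])

```text
t: 28.4
ee_pos: [524.6, 111.8, 344.4]
orientation: [-2.807, -1.41, 0.0]
ft_force: [1.0, 1.5, 2.4]
width: 52.2
```

The cap is free: it moved 1.1 mm with no hold. Lift slowly, then faster.

send_rows([
  {"translation": [0, 0, 0.004], "twist": [0, 0, 0]},
  {"translation": [0, 0, 0.008], "twist": [0, 0, 0]},
  {"translation": [0, 0, 0.012], "twist": [0, 0, 0]},
  {"translation": [0, 0, 0.016], "twist": [0, 0, 0]},
  {"translation": [0, 0, 0.02], "twist": [0, 0, 0]},
  {"translation": [0, 0, 0.024], "twist": [0, 0, 0]},
  {"translation": [0, 0, 0.028], "twist": [0, 0, 0]},
  {"translation": [0, 0, 0.032], "twist": [0, 0, 0]},
  {"translation": [0, 0, 0.036], "twist": [0, 0, 0]},
  {"translation": [0, 0, 0.04], "twist": [0, 0, 0]},
])

```text
t: 29.4
ee_pos: [524.6, 111.8, 348.5]
orientation: [-2.807, -1.41, 0.0]
ft_force: [0.3, 0.7, -0.3]
width: 51.6
```

send_rows([
  {"translation": [0, 0, 0.01], "twist": [0, 0, 0]},
  {"translation": [0, 0, 0.03], "twist": [0, 0, 0]},
  {"translation": [0, 0, 0.05], "twist": [0, 0, 0]},
  {"translation": [0, 0, 0.08], "twist": [0, 0, 0]},
  {"translation": [0, 0, 0.11], "twist": [0, 0, 0]},
  {"translation": [0, 0, 0.14], "twist": [0, 0, 0]},
  {"translation": [0, 0, 0.18], "twist": [0, 0, 0]},
  {"translation": [0, 0, 0.22], "twist": [0, 0, 0]},
  {"translation": [0, 0, 0.26], "twist": [0, 0, 0]},
  {"translation": [0, 0, 0.3], "twist": [0, 0, 0]},
])

```text
t: 30.4
ee_pos: [524.7, 111.8, 378.9]
orientation: [2.807, 1.41, 0.0]
ft_force: [0.4, -0.7, -0.5]
width: 51.9
```

send_rows([
  {"translation": [0, 0, 0.06], "twist": [0, 0, 0]},
  {"translation": [0, 0, 0.12], "twist": [0, 0, 0]},
  {"translation": [0, 0, 0.18], "twist": [0, 0, 0]},
  {"translation": [0, 0, 0.24], "twist": [0, 0, 0]},
  {"translation": [0, 0, 0.3], "twist": [0, 0, 0]},
  {"translation": [0, 0, 0.36], "twist": [0, 0, 0]},
  {"translation": [0, 0, 0.42], "twist": [0, 0, 0]},
  {"translation": [0, 0, 0.48], "twist": [0, 0, 0]},
  {"translation": [0, 0, 0.54], "twist": [0, 0, 0]},
  {"translation": [0, 0, 0.54], "twist": [0, 0, 0]},
])

```text
t: 31.4
ee_pos: [524.9, 111.8, 433.5]
orientation: [2.807, 1.41, 0.002]
ft_force: [-0.3, 0.4, -0.8]
width: 51.7
```

Run:
```python
exec(open('o.py').read())
snap('wrist','w6')
```

```text
31.4 [524.9  111.85 433.46] psi -36.67 F [-0.3  0.4 -0.8] M [-0.12  0.13  0.03] 51.69656369929861 j [ 0.19  0.26  1.8  -0.    1.08  0.83]
```

View pics/w6.png

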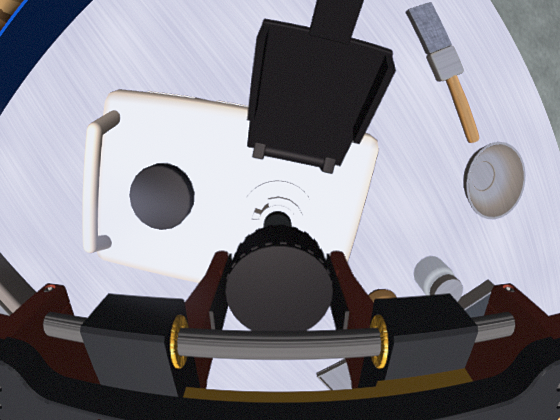

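The cap is held level between the fingers at (279,290), the neck is bare at (275,215), and the lid is still back. Carry it to the tray at (452,-267).

send_rows([
  {"translation": [-0.018, -0.095, 0], "twist": [0, 0, 0]},
  {"translation": [-0.036, -0.19, 0], "twist": [0, 0, 0]},
  {"translation": [-0.054, -0.285, 0], "twist": [0, 0, 0]},
  {"translation": [-0.073, -0.38, 0], "twist": [0, 0, 0]},
  {"translation": [-0.09, -0.475, 0], "twist": [0, 0, 0]},
  {"translation": [-0.109, -0.57, 0], "twist": [0, 0, 0]},
  {"translation": [-0.127, -0.665, 0], "twist": [0, 0, 0]},
  {"translation": [-0.145, -0.76, 0], "twist": [0, 0, 0]},
  {"translation": [-0.164, -0.855, 0], "twist": [0, 0, 0]},
  {"translation": [-0.182, -0.95, 0], "twist": [0, 0, 0]},
])

```text
t: 32.45
ee_pos: [506.3, 16.0, 432.5]
orientation: [-2.807, -1.41, -0.0]
ft_force: [0.4, 0.9, -1.2]
width: 51.8
```

send_rows([
  {"translation": [-0.018, -0.095, 0], "twist": [0, 0, 0]},
  {"translation": [-0.036, -0.19, 0], "twist": [0, 0, 0]},
  {"translation": [-0.054, -0.285, 0], "twist": [0, 0, 0]},
  {"translation": [-0.073, -0.38, 0], "twist": [0, 0, 0]},
  {"translation": [-0.09, -0.475, 0], "twist": [0, 0, 0]},
  {"translation": [-0.109, -0.57, 0], "twist": [0, 0, 0]},
  {"translation": [-0.127, -0.665, 0], "twist": [0, 0, 0]},
  {"translation": [-0.145, -0.76, 0], "twist": [0, 0, 0]},
  {"translation": [-0.164, -0.855, 0], "twist": [0, 0, 0]},
  {"translation": [-0.182, -0.95, 0], "twist": [0, 0, 0]},
])

```text
t: 33.45
ee_pos: [488.1, -79.0, 432.5]
orientation: [2.807, 1.41, 0.0]
ft_force: [0.3, -0.6, -0.8]
width: 51.8
```

send_rows([
  {"translation": [-0.018, -0.095, 0], "twist": [0, 0, 0]},
  {"translation": [-0.036, -0.19, 0], "twist": [0, 0, 0]},
  {"translation": [-0.054, -0.285, 0], "twist": [0, 0, 0]},
  {"translation": [-0.073, -0.38, 0], "twist": [0, 0, 0]},
  {"translation": [-0.09, -0.475, -0.05], "twist": [0, 0, 0]},
  {"translation": [-0.109, -0.57, -0.1], "twist": [0, 0, 0]},
  {"translation": [-0.127, -0.665, -0.17], "twist": [0, 0, 0]},
  {"translation": [-0.145, -0.76, -0.24], "twist": [0, 0, 0]},
  {"translation": [-0.164, -0.855, -0.32], "twist": [0, 0, 0]},
  {"translation": [-0.182, -0.95, -0.4], "twist": [0, 0, 0]},
])

```text
t: 34.45
ee_pos: [469.8, -174.0, 391.6]
orientation: [-2.807, -1.41, 0.0]
ft_force: [0.5, -0.0, 0.3]
width: 51.4
```

send_rows([
  {"translation": [-0.018, -0.095, -0.08], "twist": [0, 0, 0]},
  {"translation": [-0.036, -0.19, -0.16], "twist": [0, 0, 0]},
  {"translation": [-0.054, -0.285, -0.24], "twist": [0, 0, 0]},
  {"translation": [-0.073, -0.38, -0.32], "twist": [0, 0, 0]},
  {"translation": [-0.09, -0.475, -0.4], "twist": [0, 0, 0]},
  {"translation": [-0.109, -0.57, -0.48], "twist": [0, 0, 0]},
  {"translation": [-0.127, -0.665, -0.56], "twist": [0, 0, 0]},
  {"translation": [-0.145, -0.76, -0.64], "twist": [0, 0, 0]},
  {"translation": [-0.164, -0.855, -0.72], "twist": [0, 0, 0]},
  {"translation": [-0.182, -0.94, -0.8], "twist": [0, 0, 0]},
])

```text
t: 35.45
ee_pos: [451.7, -268.0, 311.8]
orientation: [2.808, 1.41, 0.0]
ft_force: [0.2, -0.1, -0.2]
width: 51.9
```

Run:
```python
exec(open('o.py').read())
snap('wrist','w7')
```

```text
35.45 [ 451.68 -268.02  311.81] psi -36.68 F [ 0.2 -0.1 -0.2] M [-0.04  0.08  0.04] 51.917123177974545 j [-0.56  0.41  1.91  0.    0.81  0.08]
```

View pics/w7.png

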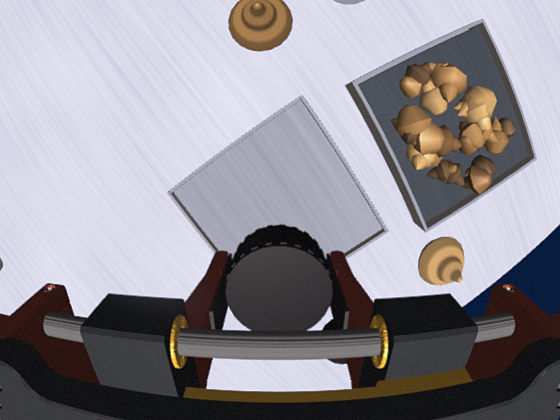

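The empty tray's far corners are at (301,97), (385,230) and (170,191), with the cap held at (279,290). I'll check the tray position from these.

Run:
```python
from h import *
d=load('w7');a,b,c=[fonz(d,*p,12) for p in[(301,97),(385,230),(170,191)]]
print(a,b,c,'centre',(b+c)/2,np.linalg.norm(a-b),np.linalg.norm(a-c))
```

```text
[ 526.43232799 -200.14506271   12.        ] [ 520.98760605 -344.39383844   12.        ] [ 383.34759124 -194.62137168   12.        ] centre [ 452.16759864 -269.50760506   12.        ] 144.35149565454142 143.19131626837972
```

send_rows([
  {"translation": [0, 0, -0.1], "twist": [0, 0, 0]},
  {"translation": [0, 0, -0.2], "twist": [0, 0, 0]},
  {"translation": [0, 0, -0.3], "twist": [0, 0, 0]},
  {"translation": [0, 0, -0.4], "twist": [0, 0, 0]},
  {"translation": [0, 0, -0.5], "twist": [0, 0, 0]},
  {"translation": [0, 0, -0.6], "twist": [0, 0, 0]},
  {"translation": [0, 0, -0.7], "twist": [0, 0, 0]},
  {"translation": [0, 0, -0.8], "twist": [0, 0, 0]},
  {"translation": [0, 0, -0.9], "twist": [0, 0, 0]},
  {"translation": [0, 0, -1], "twist": [0, 0, 0]},
])

```text
t: 36.5
ee_pos: [451.9, -267.2, 211.6]
orientation: [2.807, 1.41, 0.0]
ft_force: [-0.9, 0.4, -1.5]
width: 51.7
```

send_rows([
  {"translation": [0, 0, -0.04], "twist": [0, 0, 0]},
  {"translation": [0, 0, -0.08], "twist": [0, 0, 0]},
  {"translation": [0, 0, -0.11], "twist": [0, 0, 0]},
  {"translation": [0, 0, -0.13], "twist": [0, 0, 0]},
  {"translation": [0, 0, -0.15], "twist": [0, 0, 0]},
  {"translation": [0, 0, -0.17], "twist": [0, 0, 0]},
  {"translation": [0, 0, -0.18], "twist": [0, 0, 0]},
  {"translation": [0, 0, -0.19], "twist": [0, 0, 0]},
  {"translation": [0, 0, -0.19], "twist": [0, 0, 0]},
  {"translation": [0, 0, -0.19], "twist": [0, 0, 0]},
])

```text
t: 37.5
ee_pos: [451.9, -267.2, 193.5]
orientation: [-2.807, -1.41, -0.0]
ft_force: [0.6, 0.6, -0.1]
width: 51.9
```

Lower in 1 mm steps by feel.

send_rows([
  {"translation": [0, 0, -0.003], "twist": [0, 0, 0]},
  {"translation": [0, 0, -0.006], "twist": [0, 0, 0]},
  {"translation": [0, 0, -0.009], "twist": [0, 0, 0]},
  {"translation": [0, 0, -0.012], "twist": [0, 0, 0]},
  {"translation": [0, 0, -0.015], "twist": [0, 0, 0]},
  {"translation": [0, 0, -0.018], "twist": [0, 0, 0]},
  {"translation": [0, 0, -0.021], "twist": [0, 0, 0]},
  {"translation": [0, 0, -0.024], "twist": [0, 0, 0]},
  {"translation": [0, 0, -0.024], "twist": [0, 0, 0]},
  {"translation": [0, 0, -0.024], "twist": [0, 0, 0]},
])

```text
t: 38.5
ee_pos: [451.8, -267.2, 191.1]
orientation: [-2.807, -1.41, -0.0]
ft_force: [0.6, -0.1, -0.5]
width: 52.0
```

send_rows([
  {"translation": [0, 0, -0.002], "twist": [0, 0, 0]},
  {"translation": [0, 0, -0.004], "twist": [0, 0, 0]},
  {"translation": [0, 0, -0.006], "twist": [0, 0, 0]},
  {"translation": [0, 0, -0.008], "twist": [0, 0, 0]},
  {"translation": [0, 0, -0.01], "twist": [0, 0, 0]},
  {"translation": [0, 0, -0.01], "twist": [0, 0, 0]},
  {"translation": [0, 0, -0.01], "twist": [0, 0, 0]},
  {"translation": [0, 0, -0.01], "twist": [0, 0, 0]},
  {"translation": [0, 0, -0.01], "twist": [0, 0, 0]},
  {"translation": [0, 0, -0.01], "twist": [0, 0, 0]},
])

```text
t: 39.5
ee_pos: [451.9, -267.2, 190.1]
orientation: [2.807, 1.41, 0.0]
ft_force: [-0.5, 0.4, -0.1]
width: 51.8
```

send_rows([
  {"translation": [0, 0, -0.002], "twist": [0, 0, 0]},
  {"translation": [0, 0, -0.004], "twist": [0, 0, 0]},
  {"translation": [0, 0, -0.006], "twist": [0, 0, 0]},
  {"translation": [0, 0, -0.008], "twist": [0, 0, 0]},
  {"translation": [0, 0, -0.01], "twist": [0, 0, 0]},
  {"translation": [0, 0, -0.01], "twist": [0, 0, 0]},
  {"translation": [0, 0, -0.01], "twist": [0, 0, 0]},
  {"translation": [0, 0, -0.01], "twist": [0, 0, 0]},
  {"translation": [0, 0, -0.01], "twist": [0, 0, 0]},
  {"translation": [0, 0, -0.01], "twist": [0, 0, 0]},
])

```text
t: 40.5
ee_pos: [451.8, -267.2, 189.5]
orientation: [2.807, 1.41, 0.0]
ft_force: [-1.2, 1.1, 6.5]
width: 51.7
```

Contact at +6.5 N: the cap is on the floor. Release gently and withdraw upward.

send_rows([
  {"translation": [0, 0, 0], "twist": [0, 0, 0]},
  {"translation": [0, 0, 0], "twist": [0, 0, 0]},
  {"translation": [0, 0, 0], "twist": [0, 0, 0]},
  {"translation": [0, 0, 0], "twist": [0, 0, 0]},
  {"translation": [0, 0, 0], "twist": [0, 0, 0]},
  {"translation": [0, 0, 0], "twist": [0, 0, 0]},
  {"translation": [0, 0, 0], "twist": [0, 0, 0]},
  {"translation": [0, 0, 0], "twist": [0, 0, 0]},
  {"translation": [0, 0, 0], "twist": [0, 0, 0]},
  {"translation": [0, 0, 0], "twist": [0, 0, 0]},
], grip=-0.6)

```text
t: 41.5
ee_pos: [451.9, -267.2, 189.1]
orientation: [2.807, 1.41, 0.0]
ft_force: [1.0, 0.5, 0.3]
width: 70.3
```

send_rows([
  {"translation": [0, 0, 0.05], "twist": [0, 0, 0]},
  {"translation": [0, 0, 0.1], "twist": [0, 0, 0]},
  {"translation": [0, 0, 0.2], "twist": [0, 0, 0]},
  {"translation": [0, 0, 0.3], "twist": [0, 0, 0]},
  {"translation": [0, 0, 0.4], "twist": [0, 0, 0]},
  {"translation": [0, 0, 0.5], "twist": [0, 0, 0]},
  {"translation": [0, 0, 0.6], "twist": [0, 0, 0]},
  {"translation": [0, 0, 0.7], "twist": [0, 0, 0]},
  {"translation": [0, 0, 0.8], "twist": [0, 0, 0]},
  {"translation": [0, 0, 0.9], "twist": [0, 0, 0]},
])

```text
t: 42.5
ee_pos: [451.8, -267.2, 279.9]
orientation: [2.807, 1.41, 0.0]
ft_force: [-0.5, -0.8, 0.3]
width: 70.2
```

send_rows([
  {"translation": [0, 0, 0.1], "twist": [0, 0, 0]},
  {"translation": [0, 0, 0.2], "twist": [0, 0, 0]},
  {"translation": [0, 0, 0.3], "twist": [0, 0, 0]},
  {"translation": [0, 0, 0.4], "twist": [0, 0, 0]},
  {"translation": [0, 0, 0.5], "twist": [0, 0, 0]},
  {"translation": [0, 0, 0.6], "twist": [0, 0, 0]},
  {"translation": [0, 0, 0.7], "twist": [0, 0, 0]},
  {"translation": [0, 0, 0.8], "twist": [0, 0, 0]},
  {"translation": [0, 0, 0.8], "twist": [0, 0, 0]},
  {"translation": [0, 0, 0.8], "twist": [0, 0, 0]},
])

```text
t: 43.5
ee_pos: [451.8, -267.2, 359.3]
orientation: [2.807, 1.41, 0.0]
ft_force: [0.7, 0.1, -0.7]
width: 69.9
```

Run:
```python
exec(open('o.py').read())
d=snap('scene','s8');w=snap('wrist','w8')
cv2.imwrite('pics/f8.png',np.hstack([d['img'][110:350,140:460],cv2.resize(w['img'],(320,240))])[:,:,::-1])
```

```text
43.5 [ 451.84 -267.17  359.26] psi -36.67 F [ 0.7  0.1 -0.7] M [-0.12  0.16  0.01] 69.88816166998195 j [-0.56  0.34  1.89  0.    0.92  0.08]
```

View pics/f8.png

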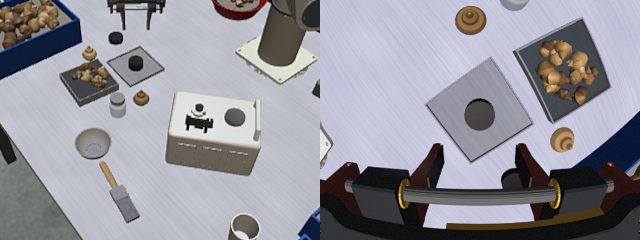

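The cap stands upright at the middle of the empty tray (480,115 in the right half). The bystanders are in place, and the lid is seen edge-on, folded back, at (200,122). Handing in.

```bash
python3 -c "
from workcell import ctrl
print(ctrl.close_job())"
```

```text
the job is handed in; nothing more can be done
None
```

I opened the canister lid to its stop, unscrewed the cap, set it upright in the empty steel tray and handed the job in at about 43.5 s of the 72 s allowed. No verdict was reported, so what follows is from my own readings.

- **Lid:** I lifted it by the tongue with the closed fingers and folded it back until it pushed back with about 17 N. In later wrist pictures it was still folded back. In the last scene picture it appears edge-on, so I could not measure its exact angle there.
- **Cap:** I turned it anticlockwise about 52° under a light upward pull. The wrist force never read more than about 17 N at the end of a move. I did not measure the cap-to-canister force directly; adding the 5 N seal gives an estimated peak of about 22 N. It came free when the pull vanished, and it lifted off without catching.
- **Placing:** It touched the tray floor with 6.5 N at (452, -267). Tray centre estimates were (452, -267) from the top camera and (452, -269.5) from the wrist camera. The wrist camera measured the tray sides at about 144 mm instead of 150 mm, so I treated that figure as rough.
- **Last pictures:** The cap stands upright near the middle of the tray, the gripper is clear above it, and the other objects look undisturbed. I judged the other objects by eye and did not measure them.

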